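Load and clamp a workpiece carrier under the hold-down head

TASK

The hold-down foot of the backlit loading station has been left down in front of its empty end stop. Raise the foot fully with the red-handled lever, push the carrier with its two brass sleeves along between the guide rails until it sits flush against the yellow end stop, then swing the lever fully down again so that the foot clamps the carrier. Keep both sleeves standing in their recesses and leave the mouse, bottle and screwdriver where they lie.

Things in the scene. Friction and masses are not known exactly. Their poses are not given: they have to be found in the camera images.
- station: Fixed backlit loading station: light box 290 x 250 mm with a white glowing top (the bed, 30 mm above the bench). Origin on the bench under the lane; x points along the lane to the end stop, y left across it, z up (the lane is y = 0). Away from the head, lever and foot nothing of it is over 50 mm high. Station-frame offsets below are from this origin.
- home (a point): Point on the bed (station x = 0, y = 0, z = 30 mm) where the carrier's origin lies when the carrier is home; axes as the station's.
- stop (a point): Foot, at bed level, of the middle of the yellow end stop's face, 60 mm in front of point home along x. The stop is 90 mm wide (y), 16 mm high. Axes as the station's.
- mouth (a point): Middle of the lane at bed level where the parallel guide rails begin (station x = 20 mm). The dark rails are 12 mm high, inner faces 57 mm to either side, and run on to x = 95 mm: a 110 mm wide carrier has 2 mm play each side. Towards the robot, back to x = -32 mm, they flare outwards by about 11 mm each.
- head (a point): Top centre of the white head arm that crosses over the lane, carried by a column on the lane's right. In the station's frame the arm spans x 10 to 60, y -133 to +61, z 130 to 180 mm (a small cap on it reaches 200 mm); the column x 13 to 57, y -131 to -95 mm. Axes as the station's.
- lever (a joint): Hold-down lever, rad: 0 = fully down (foot lowered), 1.1 = fully raised; hard stops at both ends. At 0 it leans to the station's -x, 30 degrees above level; it swings up and over towards +x, to 93 degrees. Friction (0.25 N m) holds it where it is left; moving it takes 3 to 6 N square to it at the grip. It lifts the foot 16 mm per rad.
- pivot (a point): Point on the lever's hinge axis (along the station's y) level with the middle of the grip: station x = 35, y = 100, z = 155 mm. The grip's axis is 100 mm from it. The lever hangs on the left end of the head. Axes as the station's.
- grip (a point): Middle of the lever's red plastic grip: a bar 22 mm in diameter and 50 mm long along the station's y axis, sticking out to the left of the 10 mm thick steel lever (its inner end is 25 mm from this point). Can be pushed from in front, behind or above. Moves with the lever.
- pad: Orange sprung pad of the hold-down foot, 28 mm in diameter, 16 mm high, on a 14 mm rod under the head, over station x = 35, y = 0; origin at the centre of its underside. With the lever at 0 and no carrier it is 7 mm above the bed, 5 mm lower than the carrier's top, so the carrier cannot pass. Lowered on the carrier it springs up 5 mm and presses with about 12 N.
- carrier: Loose black plate 120 (x) by 110 (y) by 12 mm, 0.4 kg, on the bed; origin at the centre of its underside, x towards the end stop. A blue end plate at its near end (100 wide, 8 thick, top 40 mm above the underside, outer face at x = -60 mm) is for pushing. Recesses 5 mm deep at x = -22, y = +-29 mm hold the sleeves. It starts 55 to 80 mm short of home, slightly off-centre and askew.
- sleeve_left: Loose brass sleeve, 30 mm in diameter, 60 mm tall, 0.12 kg, standing in the carrier's left (+y) recess with 1 mm clearance; origin at the centre of its underside, 7 mm above the carrier's underside; z along its axis.
- sleeve_right: Same sleeve in the carrier's right (-y) recess.
- mouse: Bystander: black computer mouse, 105 x 58 x 34 mm; origin under its middle.
- cleaner: Bystander: blue bottle, 54 mm in diameter, 150 mm tall; origin under its middle.
- screwdriver: Bystander: screwdriver lying flat, 190 mm long along its x.
Mind the look-alikes: they are no part of the job. What is shaped like the carrier but green or turquoise is not meant. What is shaped like the sleeve_left but orange is not meant.

How it is judged:
On the way, in this order (a step that is already met when the one before it is completed fails the run):
1. the lever is raised (above 0.95 rad), so the foot is clear of the carrier's path (value of joint lever above 0.95 rad), for 0.2 s.
2. the carrier is flush against the end stop (within 3 mm of home along the lane) with the lever still raised (x of carrier in the frame of home above -0.003 m and angle between the x axis of carrier and the x axis of home, either way round below 0.04 rad and value of joint lever above 0.95 rad), for 0.2 s.
At the end, for the whole second after the job is handed in: The lever is down (below 0.10 rad) and at rest with the pad pressing on the carrier (over 4 N); the carrier lies flat and still within 3 mm of home along the lane, 4 mm across it and 0.04 rad of square; both sleeves stand upright (within 0.12 rad), bottomed in their recesses (within 2 mm) (value of joint lever below 0.1 rad and contact force between pad and carrier above 4 N and x of carrier in the frame of home above -0.003 m and y of carrier in the frame of home between -0.004 and 0.004 m and angle between the x axis of carrier and the x axis of home, either way round below 0.04 rad and angle between carrier's own z axis and vertical below 0.05 rad and angle between each of sleeve_left, sleeve_right's own z axis and vertical below 0.12 rad and z of each of sleeve_left, sleeve_right in the frame of carrier below 0.009 m and horizontal distance between each of sleeve_left, sleeve_right and carrier below 0.045 m and linear speed of carrier below 0.01 m/s and velocity of joint lever between -0.05 and 0.05 rad/s); the robot touches nothing.
It fails at once if a sleeve is tipped over or lifted out of its recess (angle between any of sleeve_left, sleeve_right's own z axis and vertical above 0.4 rad or z of any of sleeve_left, sleeve_right in the frame of carrier above 0.015 m).
It fails at once if the mouse, bottle or screwdriver is moved more than 30 mm (distance of any of mouse, cleaner, screwdriver from where it was at the start of the episode above 0.03 m).
It also fails if it takes over 64 s, if anything falls off the work surface, if the arm or the gripper's body presses on something with over 40 N, if the wrist force passes 120 N, or if a joint passes its speed limit or range.

ROBOT

A 6-joint arm with a two-finger parallel gripper is mounted at the origin on the work surface. World frame = base frame: x ahead of the robot, y to its left, z up, the work surface at z = 0. Lengths are in m, angles in rad, forces in N, time in s.
With the tool pointing down it reaches from about 0.425 to 0.95 m from the base axis. Payload 3.5 kg.
Tool frame: the origin (TCP) lies on the centre line of the jaws, within the pads' length; the fingertips stand 19 mm ahead of it and the grasp point (between the pads) is the TCP; z points along the fingers, y is the line along which they close (so a half turn about z gives the same grasp; the last joint's range is limited). The gripper opens to 85 mm and grips with 20 to 120 N. Pads are 22 mm wide; open, the fingers measure 114 mm over their backs; the gripper's body (76 mm by 85 mm) begins 54 mm behind the grasp point. The pads swing forward as they close: fully open they stand 13 mm farther back than shut.
Start: joints at [-1.287, 0.286, 1.577, -0, 1.279, -0.15], TCP at [0.284, -0.612, 0.25] pointing down, gripper open.
Joint ranges: [-2.77, 2.77], [-0.9, 2.22], [0.21, 2.48], [-1.53, 4.67], [0.24, 2.81], [-2.84, 2.84]. Speed limits (rad/s): [2.79, 2.79, 3.14, 3.14, 3.14, 3.14].

INTERFACE

Orientations are given as a unit quaternion [x, y, z, w].
In Python, from plant import ctrl, imaging gives the robot as it stands. The module is installed in compiled form; this text tells all that it offers.
- The arm moves only by the shell command python3 -m handwheel 'ROWS' [OPENING] [FORCE]. ROWS is JSON, one flat list of numbers, 6 for each row, row after row: the shift along the world's x, y, z in units of 150 mm (1.0 is 150 mm), then the turn, a rotation vector about the world's x, y, z in units of 90 degrees (1.0 is 90 degrees). In form: [tx, ty, tz, rx, ry, rz, tx, ty, tz, rx, ry, rz, ...]. A call has 1 to 5 rows; each row shifts and turns the commanded pose from where the row before left it; what a row does not reach is not made up. A row lasts 1/12 s, in which the tool goes at most 41.7 mm and 7.16 degrees, less where a joint would pass 70% of its speed; a pose out of reach is approached as far as the arm can. A call with a number of a shift or a turn outside -1 to 1 is refused whole. A call with a gripper value outside its range is refused whole. OPENING is the opening, from 0 (shut) to 1 (fully open), set as the call begins (- or left out, the last holds). The fingers move at their own pace and stop on an object; FORCE is the grip in N (left out, the last holds). Time passes only in rows, so rows that do not move let the fingers close. It gives the time, the measured TCP pose, the force, the opening and the grip force at its end, in the units of the state.
- ctrl.get_state(): the state, without advancing time (a new reading comes with each control period).
- imaging.read_camera(name): name is "scene" or "side" or "wrist"; returns (picture, depth): 420x560x3 uint8, blue, green, red; 420x560 float32, m along the optical axis (not along the pixel's ray), 0 where there is no reading.
- imaging.get_calibration(name): a dict with "fovy" (degrees; the focal length in pixels is half the picture's height over the tangent of half this angle, whatever the lens; pixels are square), "cx", "cy" (the principal point, pixels), "R" (3x3) and "t" (3): a world point X has camera coordinates R X + t. Camera axes: x right, y down, z forward; pixel columns grow to the right and rows downward; lengths in m; the calibration is good to about 2 mm. The wrist camera is an equidistant fisheye: a pixel r from the principal point sees the ray r / f radians off the axis. A picture is of the moment at which its call begins: read the wrist's pose just before it. get_calibration takes no time and is no camera call; for the wrist camera it gives the pose at the moment of the call.
- ctrl.sign_off(): hands the job in; it is judged then, once.
The state is a dict: "time": time; "qpos": joint angles; "dq": joint speeds; "joint_efforts": joint torques, N m; "eef_pos": TCP position; "tcp_rot": TCP orientation; "contact_force": force on the tool from outside, world axes, zero at the start; "wrist_torque": the same for the moment, N m; "opening": opening from 0.0 (shut) to 1.0 (fully open); "finger_force": force on a finger pad.
Only numpy, scipy, OpenCV 4.12 (cv2) and the standard library are available. Lean on these libraries where they do the work, as an engineer would, in place of code of your own. Each camera call takes 0.05 s, during which the arm holds its last target. There are 200 camera calls.

## Working session

There is one attempt and no reset: what is moved stays moved. The work goes in short steps, Python scripts to look and compute and a shell command to move; the robot and the scene stay as the last step left them, time stands still between calls to the robot, and variables do not carry over. Pictures are saved under pics/ and viewed, at most 10 in all, crops included, and the job is handed in when it is done.

```bash
mkdir -p pics; python3 - <<'E'
from plant import ctrl, imaging
import cv2, numpy as np
for n in ("scene","side"):
    p,d=imaging.read_camera(n); cv2.imwrite(f"pics/{n}0.png",p); np.savez(f"{n}0.npz",p=p,d=d)
    c=imaging.get_calibration(n); print(n,c["fovy"],c["cx"],c["cy"],np.round(c["R"],3).tolist(),np.round(c["t"],3), (d>0).mean())
s=ctrl.get_state(); print(s["time"],s["eef_pos"],s["tcp_rot"],s["opening"])
E
```

```text
scene 47.846641303827816 276.0167680628344 204.5455807747721 [[0.828, 0.561, -0.001], [0.448, -0.661, -0.602], [-0.338, 0.498, -0.798]] [-0.42  -0.15   1.317] 0.9960289115646258
side 50.97990396154949 284.9634734398617 213.7745612009982 [[-0.943, -0.332, -0.007], [-0.244, 0.706, -0.665], [0.225, -0.626, -0.747]] [0.485 0.227 1.137] 0.9959396258503401
0.1 [ 0.2835916  -0.61194346  0.24907901] [ 9.76568677e-01  2.15203391e-01 -6.71297531e-05 -1.05572099e-03] 1.0000930801000016
```

View pics/scene0.png

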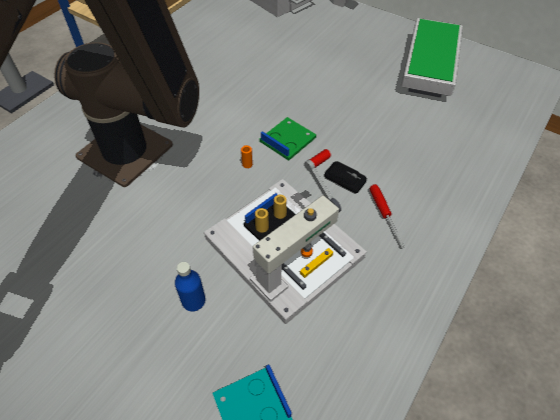

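View pics/side0.png

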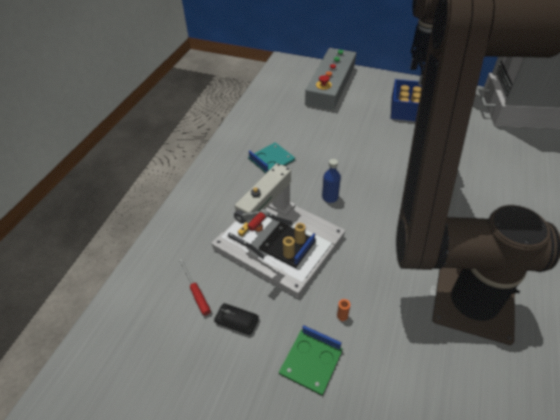

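The scene view shows the station at about (285,250). The head arm crosses it at (295,232), the sleeves are at (262,220) and (280,207), and the yellow stop is at (317,263). The red grip is at (318,158), with its steel lever running down to (335,207). In the side view the grip is at (257,221), the sleeves at (289,246) and (300,232), and the blue plate at (305,248). The green and turquoise carriers, the orange sleeve, mouse, bottle and screwdriver all lie clear of the lane.

```bash
cat > h.py <<'E'
from plant import ctrl, imaging
import cv2, numpy as np
def world(n,d,c=None):
    c=c or imaging.get_calibration(n); H,W=d.shape
    f=H/2/np.tan(np.radians(c["fovy"]/2)); v,u=np.mgrid[:H,:W].astype(float)
    x=(u-c["cx"])/f; y=(v-c["cy"])/f
    if n=="wrist":
        r=np.hypot(x,y)+1e-9; k=np.tan(r)/r; x=x*k; y=y*k
    P=np.stack([x*d,y*d,d],-1)
    W_=(P-np.array(c["t"]))@np.array(c["R"]); W_[d<=0]=np.nan; return W_
def hsv(p): return cv2.cvtColor(p,cv2.COLOR_BGR2HSV)
def hue(p,lo,hi,s=120,v=60):
    h=hsv(p); m=(h[...,0]>=lo)&(h[...,0]<=hi)&(h[...,1]>s)&(h[...,2]>v)
    return m
def rect(P): # min-area rect of xy points (mm)
    (c,s,a)=cv2.minAreaRect((P[:,:2]*1000).astype(np.float32)); return np.round(c,1),np.round(s,1),round(a,2)
E
python3 - <<'E'
from h import *
for n in ("scene","side"):
    z=np.load(n+"0.npz"); p,d=z["p"],z["d"]; X=world(n,d); Z=X[...,2]
    print(n,"bench z",np.nanmedian(Z[300:320,60:120]) if n=="scene" else np.nanmedian(Z[340:400,120:200]))
    roi=np.zeros(Z.shape,bool)
    if n=="scene": roi[175:325,200:370]=1
    else: roi[160:295,205:350]=1
    def show(name,m):
        P=X[m&np.isfinite(Z)]
        if len(P)<5: print(name,len(P)); return
        print(name,len(P),"mean",np.round(P.mean(0)*1000,1),"zmin/max",np.round(np.percentile(P[:,2],[2,50,98])*1000,1),rect(P))
    ys=hue(p,22,34,150,90)&roi
    k,l,st,ce=cv2.connectedComponentsWithStats(ys.astype(np.uint8))
    for i in range(1,k):
        if st[i,4]>15: show(f"yellow{np.round(ce[i])}",l==i)
    show("bed z20-35",roi&(Z>.02)&(Z<.036))
    show("headtop",roi&(Z>.172)&(Z<.187))
    show("blue",hue(p,105,125,120,40)&roi&(Z>.04)&(Z<.09))
    g=hue(p,0,6,150,70)|hue(p,175,180,150,70)
    k,l,st,ce=cv2.connectedComponentsWithStats(g.astype(np.uint8))
    for i in range(1,k):
        if st[i,4]>25: show(f"red{np.round(ce[i])}",l==i)
    sl=hue(p,12,22,100,50)&roi
    k,l,st,ce=cv2.connectedComponentsWithStats(sl.astype(np.uint8))
    for i in range(1,k):
        if st[i,4]>25: show(f"brass{np.round(ce[i])}",l==i); show("  top",(l==i)&(Z>.09))
    c=[(slice(165,330),slice(190,400)),(slice(155,300),slice(190,360))][n=="side"]
    cv2.imwrite(f"pics/{n}0c.png",cv2.resize(p[c],None,fx=3.8,fy=3.6,interpolation=cv2.INTER_CUBIC)[:600,:800])
E
```

```text
scene bench z 0.0006201213676786698
yellow[316. 263.] 282 mean [635.6 -31.2  44.6] zmin/max [35.5 45.4 49.4] (array([635.3, -27.4]), array([88.4, 16.6]), 74.8)
bed z20-35 6607 mean [557.9 -26.4  29.5] zmin/max [22.2 29.9 34.2] (array([548.8,  11.6]), array([534.5, 292. ]), 75.33)
headtop 2082 mean [595.3 -56.1 179.6] zmin/max [173.  179.8 183.5] (array([595.2, -46. ]), array([212.2,  75.3]), 84.09)
blue 261 mean [457.6 -32.2  62.5] zmin/max [43.7 65.5 82.3] (array([456.9, -91. ]), array([ 29.8, 306.5]), 2.65)
red[321. 157.] 176 mean [555.5  96.5 224.6] zmin/max [216.9 224.9 229.4] (array([553.5,  97.2]), array([48.2, 19.2]), 75.56)
red[380. 201.] 306 mean [669.1 223.6  20.8] zmin/max [ 5.8 22.4 27.4] (array([667.8, 226.6]), array([22.1, 96.6]), 50.1)
brass[280. 207.] 276 mean [495.6  33.1  75.9] zmin/max [41.7 80.1 98.6] (array([490. ,  42.5]), array([28.7, 43. ]), 34.07)
  top 90 mean [493.2  36.7  95.4] zmin/max [90.3 95.8 99. ] (array([492.5,  36.3]), array([25.4, 27.1]), 34.05)
brass[262. 220.] 302 mean [482.5 -21.8  75.4] zmin/max [40.6 79.1 98.5] (array([472. ,  -8.5]), array([
[... 1056 characters left out ...]
5 103.2 225.2] zmin/max [218.  225.9 229.1] (array([549.1, 100.7]), array([47.9, 15. ]), 75.26)
red[200. 299.] 216 mean [662.1 235.1  24.1] zmin/max [17.4 24.3 28.6] (array([665.9, 231.9]), array([17.9, 90.5]), 48.67)
brass[244. 229.] 69 mean [627.4  20.4  70.6] zmin/max [ 35.   45.3 220.5] (array([610.5,  55.5]), array([ 25.6, 163.1]), 27.84)
  top 11 mean [567.9 113.  209.9] zmin/max [150.7 216.1 223.3] (array([584.7,  84.3]), array([ 4.1, 88.2]), 29.72)
brass[293. 241.] 395 mean [484.1  17.5  75.2] zmin/max [40.7 79.4 98.9] (array([498. ,   9.5]), array([85.4, 54.9]), 76.99)
  top 123 mean [485.1  18.3  95.6] zmin/max [ 90.7  96.2 100. ] (array([486. ,  12.2]), array([84. , 28.5]), 78.04)
```

View pics/side0c.png

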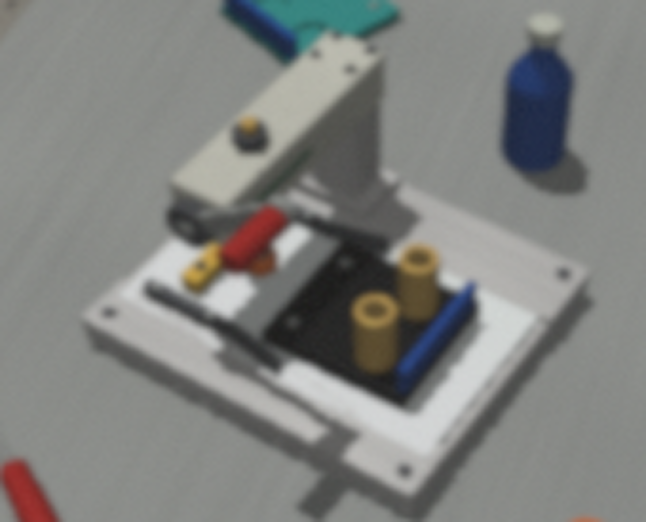

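Crop: the lever slants up towards the robot from the left end of the head, with the red grip at about (253,237). The carrier lies just short of the flared rails, slightly askew, with both sleeves standing. Next I'll fit the station frame.

```bash
python3 - <<'E'
from h import *
def ext(P,a):
    R=np.array([[np.cos(a),np.sin(a)],[-np.sin(a),np.cos(a)]]); q=P[:,:2]@R.T*1000
    return q
for n in ("scene","side"):
    z=np.load(n+"0.npz"); p,d=z["p"],z["d"]; X=world(n,d); Z=X[...,2]
    roi=np.zeros(Z.shape,bool)
    if n=="scene": roi[175:325,200:370]=1
    else: roi[160:295,205:350]=1
    def comp(m,er=0):
        m=m.astype(np.uint8)
        if er: m=cv2.erode(m,np.ones((3,3)),iterations=er)
        k,l,st,ce=cv2.connectedComponentsWithStats(m); i=1+np.argmax(st[1:,4]); return l==i
    h=comp(roi&(abs(Z-.18)<.006)&(hsv(p)[...,1]<60)); P=X[h]
    a=cv2.minAreaRect((P[:,:2]*1000).astype(np.float32))[2]
    for yaw in (-15.5,-14.5,-13.5):
        q=ext(P,np.radians(yaw)); print(n,"head",yaw,np.round(np.percentile(q,[.5,2,50,98,99.5],axis=0).T,1).tolist(),a)
    b=comp(roi&(abs(Z-.030)<.007)); P=X[b]
    # box outline: hull
    hull=cv2.convexHull((P[:,:2]*1000).astype(np.float32)); r=cv2.minAreaRect(hull); print(n,"box",r, "pts",len(P))
    bl=comp(hue(p,105,125,120,40)&roi&(Z>.045)&(X[...,0]>.4)&(X[...,0]<.52)&(abs(X[...,1])<.1)); P=X[bl]
    print(n,"blueplate",rect(P),np.round(np.percentile(P[:,2],[2,98])*1000,1), "top",rect(P[P[:,2]>.062]))
    c=comp(roi&(hsv(p)[...,2]<60)&(abs(Z-.042)<.006)); P=X[c]; print(n,"carrier",len(P),rect(P),np.median(P[:,2]))
E
```

```text
scene head -15.5 [[548.8, 561.7, 589.3, 611.8, 612.5], [11.5, 13.4, 97.9, 210.3, 214.7]] 83.0433578491211
scene head -14.5 [[552.3, 564.3, 590.9, 613.0, 613.8], [1.3, 3.1, 87.7, 200.6, 204.9]] 83.0433578491211
scene head -13.5 [[555.7, 565.7, 592.2, 615.0, 616.0], [-9.0, -7.3, 77.3, 190.7, 195.0]] 83.0433578491211
scene box ((541.4324951171875, -16.369277954101562), (253.57733154296875, 291.9153747558594), 75.33135986328125) pts 6208
scene blueplate (array([453.7,  15.8]), array([96.6, 10.5]), 78.5) [45.6 72.3] top (array([453.7,  15.8]), array([96.6, 10.5]), 78.5)
scene carrier 477 (array([481.7,   9.3]), array([109.7,  60.8]), 74.39) 0.04200928145969274
side head -15.5 [[548.4, 559.5, 581.2, 608.7, 610.5], [13.2, 17.3, 113.1, 215.6, 217.6]] 80.4573745727539
side head -14.5 [[552.1, 562.0, 583.0, 611.0, 612.7], [3.2, 7.0, 103.1, 205.8, 207.7]] 80.4573745727539
side head -13.5 [[555.6, 563.3, 584.7, 613.3, 614.9], [-7.2, -3.1, 93.0, 196.0, 197.8]] 80.4573745727539
side box ((539.8646240234375, -16.980377197265625), (254.493896484375, 292.17071533203125), 74.9521713256836) pts 4336
side blueplate (array([457.2,  21.3]), array([91.1, 18.6]), 77.16) [51.5 74. ] top (array([453.1,  22.9]), array([89.8, 10. ]), 77.24)
side carrier 835 (array([518.5,  -4.1]), array([126.9, 148.6]), 77.76) 0.042234916644878176
```

Fit so far:
- **Station:** yaw about -14.8°, origin about (569,-9) mm.
- **Grip:** centre about (551,98.5,215). It lies 100 mm left of the lane as it should, and about 37° above level on the 100 mm radius.
- **Carrier:** 62 mm short of home, 4 mm to the right and about 3° askew.

I'll cage the grip loosely from above, with tool y along station x.

```bash
python3 -m handwheel '[0.09,0.236,0.1,0,0,0.07, 0.09,0.236,0.1,0,0,0.07, 0.09,0.236,0.1,0,0,0.07, 0.09,0.236,0.1,0,0,0.07, 0.09,0.236,0.1,0,0,0.07]' 0.5
python3 -m handwheel '[0.09,0.236,0,0,0,0.07, 0.09,0.236,0,0,0,0.07, 0.09,0.236,0,0,0,0.07, 0.09,0.236,0,0,0,0, 0.09,0.236,0,0,0,0]'
python3 -m handwheel '[0.09,0.236,0,0,0,0, 0.09,0.236,0,0,0,0, 0.09,0.236,0,0,0,0, 0.09,0.236,0,0,0,0, 0.09,0.236,0,0,0,0]'
python3 -m handwheel '[0.09,0.236,0,0,0,0, 0.09,0.236,0,0,0,0, 0.09,0.236,0,0,0,0, 0.09,0.236,0,0,0,0, 0,0,0,0,0,0]'
```

```text
time: 0.52
eef_pos: [0.3514, -0.4336, 0.3252]
tcp_rot: [0.88, 0.474, 0.0, -0.001]
contact_force: [0.2, -0.4, -0.2]
opening: 0.498
finger_force: 0.0
time: 0.93
eef_pos: [0.4188, -0.2565, 0.3249]
tcp_rot: [0.792, 0.61, -0.0, -0.0]
contact_force: [0.6, -0.7, 0.2]
opening: 0.501
finger_force: 0.0
time: 1.35
eef_pos: [0.4862, -0.0795, 0.325]
tcp_rot: [0.792, 0.611, -0.0, -0.0]
contact_force: [1.5, -0.1, -0.1]
opening: 0.499
finger_force: 0.0
time: 1.77
eef_pos: [0.5409, 0.0655, 0.3246]
tcp_rot: [0.79, 0.613, 0.001, -0.001]
contact_force: [-0.7, -0.7, -0.3]
opening: 0.494
finger_force: 0.0
```

```bash
cat > look.py <<'E'
from h import *
import sys
from scipy.spatial.transform import Rotation as R
a=np.radians(-14.8); O=np.array([.5691,-.0088])
M=np.array([[np.cos(a),np.sin(a)],[-np.sin(a),np.cos(a)]])
def st(P): P=np.asarray(P,float); return np.concatenate([(P[...,:2]-O)@M.T,P[...,2:]],-1)*1000
def tool():
    s=ctrl.get_state(); r=R.from_quat(s["tcp_rot"]).as_matrix()
    print("t",round(s["time"],2),"tcp world",np.round(s["eef_pos"],4),"station",np.round(st(s["eef_pos"]),1),"tool y ang",round(np.degrees(np.arctan2(r[1,1],r[0,1])),2),"z",np.round(r[:,2],3),"open",round(s["opening"],3),"F",np.round(s["contact_force"],1),"ff",np.round(s["finger_force"],1))
E
python3 - <<'E'
from look import *
tool()
c=imaging.get_calibration("wrist"); p,d=imaging.read_camera("wrist"); cv2.imwrite("pics/w1.png",p)
X=world("wrist",d,c)
g=(hue(p,0,6,150,60)|hue(p,174,180,150,60))&(abs(X[...,2]-.22)<.03)
P=st(X[g]); print(len(P),np.round(np.percentile(P,[2,50,98],axis=0),1).tolist())
E
```

```text
t 1.77 tcp world [0.5409 0.0655 0.3246] station [-46.3  64.6 324.6] tool y ang -14.4 z [-0.001  0.003 -1.   ] open 0.494 F [-0.7 -0.7 -0.3] ff 0.0
1993 [[-55.0, 76.7, 220.1], [-45.1, 101.0, 226.3], [-35.1, 124.0, 228.7]]
```

View pics/w1.png

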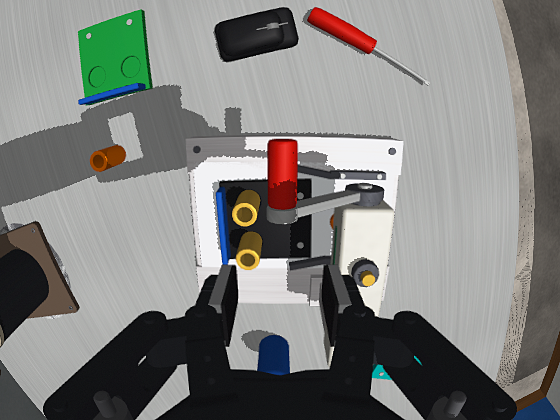

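The wrist view shows the red grip at (282,178), with its lever running right to the hinge. It puts the grip at station (-45,100.5), z about 217, which agrees with the first fit. Next: move over it and straddle it.

```bash
python3 -m handwheel '[0.067,0.227,0,0,0,0, 0,0,-0.24,0,0,0, 0,0,-0.24,0,0,0, 0,0,-0.24,0,0,0, 0,0,0,0,0,0]' 0.5
python3 -m handwheel '[0,0,0,0,0,0,0,0,0,0,0,0,0,0,0,0,0,0]' 0.36 20 | tail -2; python3 -c "
from look import *
tool()"
```

```text
time: 2.23
eef_pos: [0.545, 0.0933, 0.2083]
tcp_rot: [0.792, 0.61, -0.007, -0.005]
contact_force: [-1.6, 0.0, -2.4]
opening: 0.501
finger_force: 0.0
opening: 0.361
finger_force: 0.0
t 2.48 tcp world [0.552  0.0936 0.2208] station [-42.7  94.7 220.8] tool y ang -14.79 z [ 0.006 -0.    -1.   ] open 0.361 F [ 0.2 -0.8 -0.1] ff 0.0
```

```bash
python3 -m handwheel '[0.047,-0.012,0.05,0,0,0, 0.047,-0.012,0.05,0,0,0, 0.071,-0.019,0.047,0,0,0, 0.071,-0.019,0.047,0,0,0, 0.08,-0.021,0.027,0,0,0]'
python3 -m handwheel '[0.08,-0.021,0.027,0,0,0, 0.073,-0.019,0.005,0,0,0, 0.073,-0.019,0.005,0,0,0, 0,0,0,0,0,0]'; python3 -c "
from look import *
tool()
p,d=imaging.read_camera('side'); X=world('side',d)
g=(hue(p,0,6,150,60)|hue(p,174,180,150,60))&(abs(X[...,2]-.24)<.05); P=st(X[g]); print(len(P),np.round(np.percentile(P,[2,50,98],axis=0),1).tolist() if len(P) else 0)"
```

```text
time: 2.9
eef_pos: [0.5977, 0.0824, 0.2557]
tcp_rot: [0.792, 0.611, 0.0, -0.001]
contact_force: [-4.9, 1.5, 5.7]
opening: 0.362
finger_force: 3.0
time: 3.23
eef_pos: [0.6341, 0.0723, 0.2594]
tcp_rot: [0.792, 0.61, 0.002, 0.002]
contact_force: [-0.7, 0.2, 0.7]
opening: 0.356
finger_force: 0.0
t 3.23 tcp world [0.6341 0.0723 0.2594] station [ 42.1  95.  259.4] tool y ang -14.78 z [ 0.005 -0.    -1.   ] open 0.356 F [-0.7  0.2  0.7] ff 0.0
57 [[28.1, 100.1, 257.1], [33.5, 113.1, 263.9], [40.7, 124.0, 268.2]]
```

```bash
python3 -m handwheel '[0.02,-0.005,0,0,0,0, 0.02,-0.005,0,0,0,0, 0,0,0,0,0,0]'; python3 -m handwheel '[0.02,-0.005,0,0,0,0, 0,0,0,0,0,0, 0,0,0,0,0,0]'
```

```text
time: 3.53
eef_pos: [0.6359, 0.0719, 0.257]
tcp_rot: [0.792, 0.611, -0.002, -0.002]
contact_force: [-7.4, 1.0, 5.0]
opening: 0.357
finger_force: 3.7
time: 3.78
eef_pos: [0.6362, 0.0719, 0.2568]
tcp_rot: [0.792, 0.611, -0.005, -0.005]
contact_force: [-15.2, 1.2, 8.0]
opening: 0.361
finger_force: 7.7
```

The force builds up at the hard stop, so the lever is raised. Next: open, lift away, and turn the tool 90° so two fingers can push the blue plate squarely.

```bash
python3 -m handwheel '[-0.015,0.004,0,0,0,0, 0,0,0,0,0,0, 0,0,0.24,0,0,0, 0,0,0.24,0,0,0, -0.1345,-0.0314,0,0,0,0.077]' 0.55 >/dev/null
python3 -m handwheel '[-0.1345,-0.0314,0,0,0,0.077,-0.1345,-0.0314,0,0,0,0.077,-0.1345,-0.0314,0,0,0,0.077,-0.1345,-0.0314,0,0,0,0.077,-0.1345,-0.0314,0,0,0,0.077]' 0.8 >/dev/null
python3 -m handwheel '[-0.1345,-0.0314,0,0,0,0.077,-0.1345,-0.0314,0,0,0,0.077,-0.1345,-0.0314,0,0,0,0.077,-0.1345,-0.0314,0,0,0,0.077,0,0,0,0,0,0.077]'  >/dev/null
python3 -m handwheel '[0,0,0,0,0,0.077,0,0,0,0,0,0.077,0,0,0,0,0,0,0,0,0,0,0,0]'
python3 - <<'E'
from look import *
tool()
p,d=imaging.read_camera("scene"); X=world("scene",d); S=st(np.nan_to_num(X)); cv2.imwrite("pics/s2.png",cv2.resize(p[130:330,180:420],None,fx=3,fy=3))
g=(hue(p,0,6,150,60)|hue(p,174,180,150,60))&(abs(S[...,2]-250)<40); P=S[g]; print("grip",len(P),np.round(np.percentile(P,[2,50,98],axis=0),1).tolist() if len(P) else 0)
c=imaging.get_calibration("wrist"); p,d=imaging.read_camera("wrist"); X=world("wrist",d,c); S=st(np.nan_to_num(X)); cv2.imwrite("pics/w2.png",p)
b=hue(p,105,125,120,40)&(abs(S[...,2]-70)<4)&(S[...,0]<-80)&(abs(S[...,1])<80); P=S[b]; print("plate top",len(P),rect(P/1000),np.round(np.median(P[:,2]),1))
for sgn in (1,-1):
    m=hue(p,12,26,80,50)&(abs(S[...,2]-97)<4)&(S[...,1]*sgn>-2*sgn+(-0))&(abs(S[...,1])<60)&(S[...,0]<-40); P=S[m]; print("sleeve",len(P),rect(P/1000) if len(P) else 0)
E
```

```text
time: 5.37
eef_pos: [0.4368, 0.024, 0.3282]
tcp_rot: [0.129, 0.992, -0.0, 0.001]
contact_force: [-0.1, 0.2, -0.5]
opening: 0.796
finger_force: 0.0
t 5.37 tcp world [0.4368 0.024  0.3282] station [-136.3   -2.1  328.2] tool y ang 75.16 z [ 0.001 -0.    -1.   ] open 0.796 F [-0.1  0.2 -0.5] ff 0.0
grip 205 [[32.1, 77.1, 255.1], [44.3, 98.1, 263.7], [51.3, 121.4, 266.9]]
plate top 558 (array([-120.3,   -4.1]), array([ 8.8, 99.2]), 1.68) 70.0
sleeve 313 (array([-87.9,  25.9]), array([28.7, 28.2]), 1.51)
sleeve 324 (array([-85.8, -32. ]), array([28.7, 29.2]), 48.51)
```

View pics/w2.png

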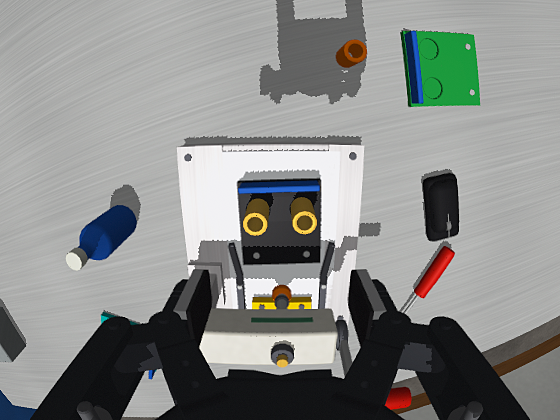

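The wrist view shows the blue plate at (280,187), with both brass sleeves standing at (256,223) and (304,221). The lever is up at the right, near (343,335). The plate's outer face is at station x about -124.5, y about -4, with its top at 70 mm as given. Next: descend behind it.

```bash
python3 -m handwheel '[-0.039,0.010,0,0,0,0, 0,0,-0.2,0,0,0, 0,0,-0.2,0,0,0, 0,0,-0.2,0,0,0, 0,0,-0.2,0,0,0]' >/dev/null
python3 -m handwheel '[0,0,-0.2,0,0,0, 0,0,-0.2,0,0,0, 0,0,-0.2,0,0,0, 0,0,-0.2,0,0,0, 0,0,-0.17,0,0,0]' >/dev/null
python3 -m handwheel '[0,0,0,0,0,0,0,0,0,0,0,0]'
python3 -c "
from look import *
tool()"
```

```text
time: 6.47
eef_pos: [0.4295, 0.0259, 0.0616]
tcp_rot: [0.128, 0.992, 0.0, -0.002]
contact_force: [0.0, 0.7, 0.9]
opening: 0.799
finger_force: 0.0
t 6.47 tcp world [0.4295 0.0259 0.0616] station [-143.8   -2.1   61.6] tool y ang 75.31 z [-0.004  0.001 -1.   ] open 0.799 F [0.  0.7 0.9] ff 0.0
```

```bash
for i in 1; do python3 -m handwheel '[0.016,-0.004,0,0,0,0,0.026,-0.0068,0,0,0,0,0.026,-0.0068,0,0,0,0,0.026,-0.0068,0,0,0,0,0.026,-0.0068,0,0,0,0]'
python3 -m handwheel '[0.026,-0.0068,0,0,0,0,0.026,-0.0068,0,0,0,0,0.026,-0.0068,0,0,0,0,0.026,-0.0068,0,0,0,0,0.026,-0.0068,0,0,0,0]'; done
python3 - <<'E'
from look import *
tool()
c=imaging.get_calibration("wrist"); p,d=imaging.read_camera("wrist"); S=st(np.nan_to_num(world("wrist",d,c)))
b=hue(p,105,125,120,40)&(abs(S[...,2]-70)<4)&(S[...,0]<-40)&(abs(S[...,1])<80); P=S[b]; print("plate top",len(P),rect(P/1000) if len(P) else 0)
cv2.imwrite("pics/w3.png",p)
E
```

```text
time: 6.88
eef_pos: [0.4485, 0.0212, 0.0636]
tcp_rot: [0.128, 0.992, 0.0, -0.001]
contact_force: [-6.3, 1.4, 5.5]
opening: 0.8
finger_force: 3.0
time: 7.3
eef_pos: [0.467, 0.0169, 0.0631]
tcp_rot: [0.127, 0.992, 0.001, -0.002]
contact_force: [-6.1, 4.5, 1.8]
opening: 0.802
finger_force: 3.2
t 7.3 tcp world [0.467  0.0169 0.0631] station [-105.3   -1.2   63.1] tool y ang 75.38 z [-0.005  0.002 -1.   ] open 0.802 F [-6.1  4.5  1.8] ff 3.2
plate top 2518 (array([-91.2,  -1.7]), array([ 9.3, 72.7]), 0.09)
```

View pics/w3.png

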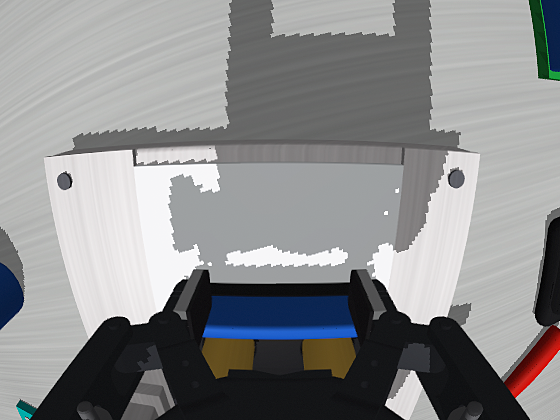

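The wrist view shows the blue plate square across both fingertips at (280,315), with the sleeves behind it at (228,355) and (325,355). The plate's outer face is at station x about -95.5, so about 35 mm remain.

```bash
python3 -m handwheel '[0.026,-0.0068,0,0,0,0,0.026,-0.0068,0,0,0,0,0.026,-0.0068,0,0,0,0,0.026,-0.0068,0,0,0,0,0.026,-0.0068,0,0,0,0]'
python3 -m handwheel '[0.026,-0.0068,0,0,0,0,0.026,-0.0068,0,0,0,0,0.02,-0.0052,0,0,0,0,0.013,-0.0034,0,0,0,0,0,0,0,0,0,0]'
python3 - <<'E'
from look import *
tool()
c=imaging.get_calibration("wrist"); p,d=imaging.read_camera("wrist"); S=st(np.nan_to_num(world("wrist",d,c)))
b=hue(p,105,125,120,40)&(abs(S[...,2]-70)<4)&(S[...,0]<-20)&(abs(S[...,1])<80); P=S[b]; print("plate top",len(P),rect(P/1000) if len(P) else 0)
E
```

```text
time: 7.77
eef_pos: [0.4869, 0.0116, 0.063]
tcp_rot: [0.127, 0.992, 0.001, -0.002]
contact_force: [-6.2, 4.8, 3.2]
opening: 0.801
finger_force: 3.4
time: 8.18
eef_pos: [0.4996, 0.0082, 0.063]
tcp_rot: [0.127, 0.992, 0.001, -0.002]
contact_force: [-5.9, 3.0, 3.0]
opening: 0.8
finger_force: 3.3
t 8.18 tcp world [0.4996 0.0082 0.063 ] station [-71.5  -1.3  63. ] tool y ang 75.36 z [-0.004  0.002 -1.   ] open 0.8 F [-5.9  3.   3. ] ff 3.3
plate top 2514 (array([-57.6,  -1.9]), array([ 8.7, 72.6]), 0.18)
```

```bash
for i in 1; do python3 -m handwheel '[0.01,-0.0026,0,0,0,0,0.01,-0.0026,0,0,0,0,0,0,0,0,0,0]'; python3 -m handwheel '[0.007,-0.0018,0,0,0,0,0.0,0,0,0,0,0,0,0,0,0,0,0]';  python3 -m handwheel '[0.007,-0.0018,0,0,0,0,0.0,0,0,0,0,0,0,0,0,0,0,0]'; done | grep -E "pos|contact"
```

```text
eef_pos: [0.4996, 0.0082, 0.0627]
contact_force: [-15.4, 4.7, 11.3]
eef_pos: [0.4997, 0.0081, 0.0625]
contact_force: [-17.0, 6.5, 13.3]
eef_pos: [0.4997, 0.0081, 0.0623]
contact_force: [-19.5, 6.0, 14.8]
```

```bash
python3 -m handwheel '[-0.06,0.016,0,0,0,0,-0.06,0.016,0,0,0,0,0,0,0.2,0,0,0,0,0,0.25,0,0,0,0,0,0.25,0,0,0]' >/dev/null
python3 -m handwheel '[-0.1,0.026,0.2,0,0,0,-0.1,0.026,0.2,0,0,0,-0.1,0.026,0.2,0,0,0,-0.1,0.026,0.2,0,0,0,0,0,0.2,0,0,0]' >/dev/null
python3 -m handwheel '[0,0,0,0,0,0,0,0,0,0,0,0]' >/dev/null
python3 - <<'E'
from look import *
tool()
c=imaging.get_calibration("wrist"); p,d=imaging.read_camera("wrist"); S=st(np.nan_to_num(world("wrist",d,c))); cv2.imwrite("pics/w4.png",cv2.resize(p[120:380,150:410],None,fx=2.3,fy=2.3,interpolation=cv2.INTER_CUBIC))
b=hue(p,105,125,120,40)&(abs(S[...,2]-70)<4)&(S[...,0]<-20)&(abs(S[...,1])<80); P=S[b]; print("plate top",len(P),rect(P/1000))
y=hue(p,22,34,150,90)&(S[...,2]>30)&(S[...,2]<52); P=S[y&(S[...,2]>43)]; print("stop top",len(P),np.round(np.percentile(P,[1,5,50,95,99],axis=0),1).tolist())
k=(hsv(p)[...,2]<70)&(abs(S[...,2]-42)<3)&(abs(S[...,1])<50)&(S[...,0]>0)&(S[...,0]<80); P=S[k]; print("carrier front",np.round(np.percentile(P[:,0],[50,95,99]),1))
m=hue(p,12,26,80,50)&(abs(S[...,2]-97)<4)&(S[...,0]<20)
for s in (1,-1):
    P=S[m&(S[...,1]*s>0)]; print("sleeve",rect(P/1000))
for n in ("scene","side"):
    p,d=imaging.read_camera(n); S=st(np.nan_to_num(world(n,d)))
    y=hue(p,20,34,130,80)&(S[...,2]>41)&(S[...,2]<50)&(abs(S[...,1])<60)&(S[...,0]>30); P=S[y]; print(n,"stop",len(P),np.round(np.percentile(P,[2,50,98],axis=0),1).tolist() if len(P) else 0)
    b=hue(p,105,125,120,40)&(S[...,2]>62)&(S[...,2]<76)&(abs(S[...,0]+60)<25)&(abs(S[...,1])<70); P=S[b]; print(n,"plate",len(P),rect(P/1000) if len(P) else 0)
E
```

```text
t 9.98 tcp world [0.4288 0.0262 0.321 ] station [-144.5   -2.   321. ] tool y ang 75.32 z [ 0.009 -0.002 -1.   ] open 0.802 F [-0.1 -0.4 -0.5] ff 0.0
plate top 534 (array([-57.2,  -2.5]), array([ 8.8, 98.4]), 0.04)
stop top 328 [[58.4, -43.5, 44.9], [59.0, -40.8, 45.3], [65.4, -10.4, 46.5], [73.3, 41.0, 47.7], [74.3, 43.8, 48.3]]
carrier front [31.6 56.1 58.6]
sleeve (array([-23.9,  26.8]), array([29.7, 27.5]), 2.18)
sleeve (array([-23.2, -31.4]), array([27.6, 30.3]), 87.02)
scene stop 263 [[58.5, -43.8, 41.8], [69.5, -2.2, 45.8], [76.6, 41.8, 49.1]]
scene plate 143 (array([-55.3,  -2.7]), array([ 9.8, 98.1]), 0.54)
side stop 52 [[57.2, 5.6, 41.2], [62.5, 22.0, 45.1], [69.6, 45.3, 48.8]]
side plate 100 (array([-56.4,   0.4]), array([ 9.4, 92.7]), 1.02)
```

View pics/w4.png

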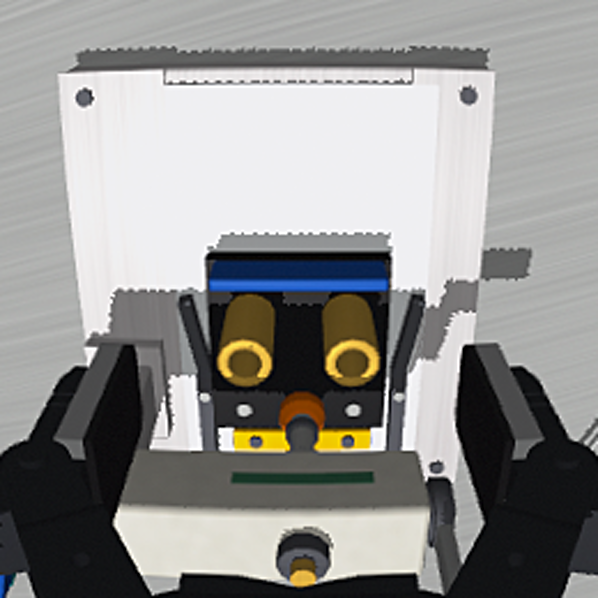

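The wrist view shows the carrier's front edge against the yellow stop near (300,438), both sleeves standing at (246,362) and (351,362), and the lever up at (440,510). Front edge (58.6) and stop face (58.4 to 59) coincide, so the carrier is flush and square. Next: back to the grip.

```bash
python3 -m handwheel '[0.1045,0.0244,0.02,0,0,-0.077,0.1045,0.0244,0.02,0,0,-0.077,0.1045,0.0244,0,0,0,-0.077,0.1045,0.0244,0,0,0,-0.077,0.1045,0.0244,0,0,0,-0.077]' 0.5 >/dev/null
python3 -m handwheel '[0.1045,0.0244,0,0,0,-0.077,0.1045,0.0244,0,0,0,-0.077,0.1045,0.0244,0,0,0,-0.077,0.1045,0.0244,0,0,0,-0.077,0.1045,0.0244,0,0,0,-0.077]' >/dev/null
python3 -m handwheel '[0.1045,0.0244,0,0,0,-0.077,0.1045,0.0244,0,0,0,-0.077,0.1045,0.0244,0,0,0,-0.077,0,0,0,0,0,0,0,0,0,0,0,0]' >/dev/null
python3 - <<'E'
from look import *
tool()
c=imaging.get_calibration("wrist"); p,d=imaging.read_camera("wrist"); S=st(np.nan_to_num(world("wrist",d,c)))
g=(hue(p,0,6,150,60)|hue(p,174,180,150,60))&(abs(S[...,2]-250)<40); P=S[g]; print("grip",len(P),np.round(np.percentile(P,[2,50,98],axis=0),1).tolist() if len(P) else 0)
E
```

```text
t 11.38 tcp world [0.6311 0.074  0.3209] station [ 38.8  95.9 320.9] tool y ang -14.59 z [-0.004 -0.    -1.   ] open 0.499 F [-0.1  0.  -0.4] ff 0.0
grip 2638 [[29.1, 77.2, 254.3], [39.1, 104.3, 264.5], [48.8, 124.9, 266.7]]
```

```bash
python3 -m handwheel '[0,0,-0.217,0,0,0,0,0,-0.217,0,0,0,0,0,0,0,0,0]' >/dev/null; python3 -m handwheel '[0,0,0,0,0,0,0,0,0,0,0,0]' 0.36|grep -E "pos|cont"
python3 -m handwheel '[-0.073,0.019,-0.005,0,0,0,-0.073,0.019,-0.005,0,0,0,-0.08,0.021,-0.027,0,0,0,-0.08,0.021,-0.027,0,0,0,-0.071,0.019,-0.047,0,0,0]' |grep -E "pos|cont"
python3 -m handwheel '[-0.071,0.019,-0.047,0,0,0,-0.047,0.012,-0.05,0,0,0,-0.047,0.012,-0.05,0,0,0,-0.025,0.0065,-0.038,0,0,0,-0.025,0.0065,-0.038,0,0,0]'|grep -E "pos|cont"
python3 -m handwheel '[-0.013,0.003,-0.01,0,0,0,-0.013,0.003,-0.01,0,0,0,0,0,0,0,0,0,0,0,0,0,0,0]'
python3 -c "
from look import *
tool()"
```

```text
eef_pos: [0.6315, 0.0739, 0.26]
contact_force: [0.4, -0.7, 0.5]
eef_pos: [0.5775, 0.0887, 0.2475]
contact_force: [2.5, -0.7, 1.3]
eef_pos: [0.5435, 0.0972, 0.2094]
contact_force: [4.1, -1.1, 1.8]
time: 13.02
eef_pos: [0.5401, 0.0981, 0.205]
tcp_rot: [0.792, 0.61, 0.002, 0.001]
contact_force: [8.4, -0.8, -2.4]
opening: 0.36
finger_force: 3.7
t 13.02 tcp world [0.5401 0.0981 0.205 ] station [-55.3  95.9 205. ] tool y ang -14.76 z [ 0.004  0.    -1.   ] open 0.36 F [ 8.4 -0.8 -2.4] ff 3.7
```

```bash
python3 -m handwheel '[0.02,-0.005,0,0,0,0,0,0,0,0,0,0,0,0,0.2,0,0,0,0,0,0.2,0,0,0,0,0,0.2,0,0,0]' 0.5 >/dev/null; python3 -m handwheel '[0,0,0.1,0,0,0,0,0,0,0,0,0,0,0,0,0,0,0,0,0,0,0,0,0]' 0 >/dev/null
python3 - <<'E'
from look import *
tool()
c=imaging.get_calibration("wrist"); p,d=imaging.read_camera("wrist"); S=st(np.nan_to_num(world("wrist",d,c)))
g=(hue(p,0,6,150,60)|hue(p,174,180,150,60))&(abs(S[...,2]-210)<30); P=S[g]; print("grip",len(P),np.round(np.percentile(P,[2,50,98],axis=0),1).tolist() if len(P) else 0)
E
```

```text
t 13.77 tcp world [0.5405 0.0975 0.3079] station [-54.8  95.5 307.9] tool y ang -14.75 z [-0.005  0.    -1.   ] open -0.004 F [-0.4 -0.2 -0.5] ff 0.0
grip 2021 [[-60.9, 76.8, 208.7], [-51.0, 102.3, 217.6], [-40.9, 124.5, 219.9]]
```

```bash
python3 -m handwheel '[0.025,-0.0065,-0.2,0,0,0,0,0,-0.2,0,0,0,0,0,-0.05,0,0,0,0,0,0,0,0,0,0,0,0,0,0,0]' |grep -E "pos|cont"; python3 -m handwheel '[0,0,-0.025,0,0,0,0,0,-0.02,0,0,0,0,0,0,0,0,0]' |grep -E "pos|cont";python3 -m handwheel '[0,0,-0.015,0,0,0,0,0,0,0,0,0]' |grep -E "pos|cont"; python3 -m handwheel '[0,0,-0.015,0,0,0,0,0,0,0,0,0]' |grep -E "pos|cont"
```

```text
eef_pos: [0.5452, 0.0965, 0.2421]
contact_force: [0.1, -0.0, -0.5]
eef_pos: [0.5457, 0.0965, 0.2365]
contact_force: [-0.8, -0.8, -0.7]
eef_pos: [0.5458, 0.0966, 0.235]
contact_force: [-0.9, -0.1, 2.5]
eef_pos: [0.5459, 0.0966, 0.2348]
contact_force: [-5.4, 0.6, 10.4]
```

The fingertip stops at z about 216 with the force rising, which is the grip top at lever 0, so the lever is fully down. Lift clear and take a last look.

```bash
python3 -m handwheel '[0,0,0.1,0,0,0,0,0,0.25,0,0,0,0,0,0.25,0,0,0,-0.15,0.04,0.1,0,0,0,-0.15,0.04,0,0,0,0]' >/dev/null; python3 -m handwheel '[-0.15,0.04,0,0,0,0,-0.15,0.04,0,0,0,0,0,0,0,0,0,0,0,0,0,0,0,0,0,0,0,0,0,0]' >/dev/null
python3 - <<'E'
from look import *
tool()
c=imaging.get_calibration("wrist"); p,d=imaging.read_camera("wrist"); S=st(np.nan_to_num(world("wrist",d,c))); cv2.imwrite("pics/w5.png",p)
g=(hue(p,0,6,150,60)|hue(p,174,180,150,60))&(abs(S[...,2]-210)<30); P=S[g]; print("grip",len(P),np.round(np.percentile(P,[2,50,98],axis=0),1).tolist() if len(P) else 0)
b=hue(p,105,125,120,40)&(abs(S[...,2]-70)<4)&(S[...,0]<-20)&(abs(S[...,1])<80); P=S[b]; print("plate top",len(P),rect(P/1000))
m=hue(p,12,26,80,50)&(abs(S[...,2]-97)<4)&(S[...,0]<20)
for s in (1,-1):
    P=S[m&(S[...,1]*s>0)]; print("sleeve",len(P),rect(P/1000))
E
```

```text
t 15.65 tcp world [0.4559 0.1204 0.3368] station [-142.5   96.   336.8] tool y ang -14.74 z [ 0.001 -0.    -1.   ] open 0.001 F [-0.1  0.3  0.4] ff 0.0
grip 1425 [[-63.6, 76.5, 205.7], [-55.9, 101.8, 214.4], [-44.1, 124.1, 216.9]]
plate top 421 (array([-56.8,  -1.5]), array([ 8.9, 98. ]), 0.75)
sleeve 70 (array([-34.1,  26.6]), array([23.6,  7.5]), 88.35)
sleeve 244 (array([-22.9, -30.7]), array([28.2, 29.4]), 57.47)
```

View pics/w5.png

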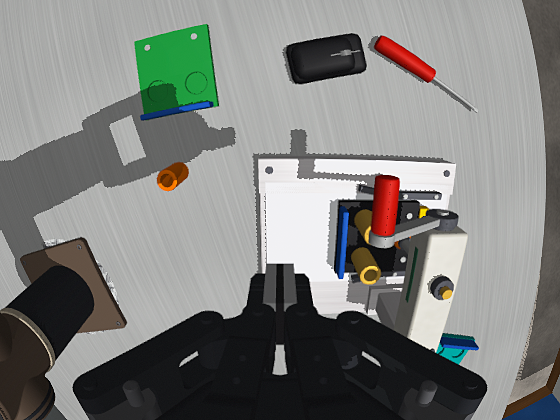

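The final view shows the lever down with its grip at (386,205), top at 216 mm. The carrier is in place with its plate at (343,240), and both sleeves stand at (364,225) and (369,265). The mouse and screwdriver look undisturbed, the arm never went near the bottle, and the robot is clear of everything.

```bash
python3 -c "
from plant import ctrl
print(ctrl.sign_off())"
```

```text
the job is handed in; nothing more can be done
None
```

The job is handed in (no verdict was returned): the lever was raised, the carrier pushed flush and square against the yellow stop, and the lever swung fully down again, with both sleeves still standing and the mouse, bottle and screwdriver untouched.

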